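Fit the battery pack into the pulse tester and lock it

TASK

The concrete pulse tester lies on its face with its battery bay open. Fit the grey battery pack: tip its brass-contact end under the lip of the bay and against the spring contacts, rock the other end down until the pack lies flat and fully home, then push the orange lock catch all the way over the pack's free end. Leave the stopwatch and the other loose tools where they lie.

Things in the scene. Friction and masses are not known exactly. Their poses are not given: they have to be found in the camera images.
- pack_center (a point): centre (half-way up) of the light grey battery pack, 84 (x) x 46 (y) x 22 mm (z), 0.16 kg, lying flat on the worktop, blue label up. x runs from its contact end to its ledge end (the orange arrowhead points to -x), y across, z up. Full height only over the middle 64 mm; a lower step at each end, level with the underside and full width. Grip it across the 46 mm width.
- tongue_tip (a point): middle of the end face of the pack's dark contact tongue, 42 mm from pack_center along the pack's -x, 4.5 mm above its underside. The tongue is 10 mm long, 9 mm high and 46 mm wide and carries the two brass contacts. Same axes as the pack.
- ledge (a point): middle of the top face of the pack's grey ledge, 37 mm from pack_center along the pack's +x, 12 mm above its underside. The ledge is 10 mm long, 46 mm wide, has no brass, and the lock catch slides over it. Same axes as the pack.
- tester: the pulse tester: a dark blue-grey box with orange corner bumpers, 190 (x) x 160 (y) x 52 mm (bumpers 56 mm), fixed, lying with its back up and its lip end (-x) towards the robot. Origin on the worktop under the casing's centre; z up. The bay point is at x = -15, z = +41 mm from it.
- bay (a point): spot in the battery bay where pack_center lies when the pack is home; then both have the same axes (x from lip end to catch end, y across, z up). It is 11 mm above the bay floor and 11 mm below the tester's back. The bay is 48 mm wide (1 mm to spare each side of the pack, 3 mm bevels at the top of the walls); its catch-end wall is at x = +42 mm, its lip-end wall at x = -45 mm.
- scoop (a point): middle of the floor of the finger scoop on the +y side of the bay, 28 mm below the tester's back, at y = +43 mm from the bay point; a like one is at y = -43 mm. Each scoop is open to the bay, 54 mm long (x = -27 to +27 mm) and reaches 38 mm outward from the bay wall, so fingers that hold the pack at its middle have room.
- lip_edge (a point): middle of the lower edge of the fixed lip, at x = -37, z = +1 mm from the bay point. The lip covers the bay from here to the lip-end wall; underside 12 mm above the bay floor, top level with the tester's back (3 mm bevel). It overhangs the pack's tongue by 5 mm, so the pack cannot go in level: tongue first, tilted 15 to 25 degrees, then rocked down.
- contacts (a joint): travel in m of the two brass spring contacts at the lip end: 0 at rest, when they stick out to x = -39 mm from the bay point, 3 to 8 mm above the bay floor; about 0.003 when the pack is home; 0.006 pushed back to the wall. They push along +x with 1.5 N at first touch, 3 N at home and 4.5 N fully back.
- thumb_piece (a point): centre of the lock catch's orange ribbed thumb piece, 14 (x) x 22 (y) x 13 mm, at the bay's +x end; its top stands 9.5 mm above the tester's back, its centre 3 mm above it. With the catch open it is 59.5 mm (+x) from the bay point. It slides only along the bay's x and is pushed towards the bay (-x) to lock: about 1.5 N of friction, stays where left.
- catch (a joint): travel of the lock catch in m: 0 = fully open, 0.009 = fully locked (at its stop). The tip of its 5 mm thick steel bolt then reaches 7 mm over the pack's ledge, 1.5 mm above it; if the ledge end is not down, the bolt strikes the pack and cannot close.
- stopwatch: black stopwatch lying face up, 71 x 60 x 19 mm, origin at its underside; not to be moved
- steel_rule: steel rule with a black grip bar lying flat, 205 x 25 x 11 mm, origin at its underside; not to be moved
- screwdriver: screwdriver with a wooden handle lying flat, 210 x 27 x 27 mm, origin at its underside; not to be moved
- spanner_13: open-ended spanner lying flat, 170 x 33 x 6 mm, origin at its underside; not to be moved
- soundness_mould_1: small brass split ring with two long needles, 180 x 31 x 30 mm, origin at its underside; not to be moved

How it is judged:
On the way:
1. the pack lies flat and fully home in the bay, contact end under the lip (z of pack_center in the frame of bay between -0.002 and 0.002 m and x of pack_center in the frame of bay between -0.004 and 0.003 m and y of pack_center in the frame of bay between -0.003 and 0.003 m and angle between the z axis of pack_center and the z axis of bay, either way round below 0.04 rad and value of joint contacts above 0.0015 m), for 0.2 s.
At the end, for the whole second after the job is handed in: the pack lies flat in the bay (within 2 mm in height, 3 to 4 mm sideways, 0.04 rad of level), contact end under the lip with the spring contacts pressed back at least 1.5 mm, and the lock catch is pushed at least 7 of its 9 mm over the pack's free end (all of step 1 and value of joint catch above 0.007 m); the robot touches nothing.
It fails at once if the stopwatch or another loose tool is shifted by more than 25 mm (distance of any of stopwatch, steel_rule, screwdriver, spanner_13, soundness_mould_1 from where it was at the start of the episode above 0.025 m).
It also fails if it takes over 45 s, if anything falls off the work surface, if the arm or the gripper's body presses on something with over 40 N, if the wrist force passes 120 N, or if a joint passes its speed limit or range.

ROBOT

A 6-joint arm with a two-finger parallel gripper is mounted at the origin on a cart in front of the work surface, level with it; the furniture and walls round the work are solid. World frame = base frame: x ahead of the robot, y to its left, z up, the work surface at z = 0. Lengths are in m, angles in rad, forces in N, time in s.
With the tool pointing down it reaches from about 0.275 to 0.725 m from the base axis. Payload 15.9 kg.
Tool frame: the origin (TCP) lies midway between the tips of the shut fingers; the grasp point (between the pads) lies 19 mm behind it; z points along the fingers, y is the direction in which the jaws open and shut (so a half turn about z gives the same grasp; the last joint's range is limited). The gripper opens to 85 mm and grips with 20 to 120 N. Pads are 22 mm wide; open, the fingers measure 114 mm over their backs; the gripper's body (76 mm by 85 mm) begins 54 mm behind the grasp point. The pads swing forward as they close: fully open they stand 13 mm farther back than shut.
Start: joints at [1.211, 0.213, -0.034, 1.323, 0, 1.571], TCP at [0.176, 0.468, 0.195] pointing down, gripper open.
Joint ranges: [-2.98, 2.98], [-0.74, 1.72], [-1.14, 1.35], [-2.1, 2.04], [-1.57, 1.44], [-3.14, 3.14]. Speed limits (rad/s): [1.89, 1.89, 2.39, 2.57, 3.14, 3.14].

INTERFACE

Orientations are given as a unit quaternion [w, x, y, z].
In Python, from cell import observe, camera, close_job gives the robot as it stands.
- The arm moves only by the tool play_rows, never from a script. Its argument "commands" is a list of rows, each a list of 3 entries, a list of its own where there are three numbers: the turn, a rotation vector about the world's x, y, z in rad, then the shift along the world's x, y, z in mm, then the finger opening in mm, from 0 to 85.4. In form: [[[ax, ay, az], [x, y, z], jaw], ...]. A call has 1 to 20 rows; each row is the pose to reach, as a shift and turn from the pose measured when the call began; what a row does not reach only later rows make up. A row lasts 1/8 s, in which the tool goes at most 62.5 mm and 10.7 degrees, less where a joint would pass 70% of its speed; a pose out of reach is approached as far as the arm can. A call with a gripper value outside its range is refused whole. The fingers move at their own pace and stop on an object; "newtons" is the grip in N (left out, the last holds). Time passes only in rows, so rows that repeat a pose let the fingers close. It gives the time, the measured TCP pose, the force and the opening at its end, in the units of the state.
- observe(): the state, without advancing time (a new reading comes with each control period).
- camera(name): name is "scene" or "top" or "wrist"; returns a dict with "color" (420x560x3 uint8, blue, green, red), "z_map" (420x560 float32, m along the optical axis (not along the pixel's ray), 0 where there is no reading), "vfov" (degrees; the focal length in pixels is half the picture's height over the tangent of half this angle, whatever the lens; pixels are square), "cx", "cy" (the principal point, pixels), "extrinsics" (4x4, takes a point from camera to world coordinates); the wrist camera has in their place "hand_eye" (4x4, takes a point from camera to tool coordinates, whose origin is the TCP and whose axes are the flange's). Camera axes: x right, y down, z forward; pixel columns grow to the right and rows downward; lengths in m; the calibration is good to about 2 mm. The wrist camera is an equidistant fisheye: a pixel r from the principal point sees the ray r / f radians off the axis. A picture is of the moment at which its call begins: read the wrist's pose just before it.
- close_job(): hands the job in, once; it reports no verdict.
The state is a dict: "clock": time; "q": joint angles; "qvel": joint speeds; "effort": joint torques, N m; "ee_pos": TCP position; "orientation": TCP orientation; "ft_force": force on the tool from outside, world axes, zero at the start; "torque": the same for the moment, N m; "opening": finger opening in m.
Only numpy, scipy, OpenCV 4.12 (cv2) and the standard library are available. Lean on these libraries where they do the work, as an engineer would, in place of code of your own. Each camera call takes 0.05 s, during which the arm holds its last target.

## Working session

There is one attempt and no reset: what is moved stays moved. The work goes in short steps, Python scripts to look and compute and a tool call to move; the robot and the scene stay as the last step left them, time stands still between calls to the robot, and variables do not carry over. Pictures are saved under pics/ and viewed, and the job is handed in when it is done.

Besides the shell and the picture viewer there is one more tool, called after "Emit:" by a JSON object that holds its "method" and its "body". play_rows: Moves the arm, as the interface text tells. Its arguments: {"type":"object","properties":{"commands":{"type":"array","items":{"type":"array"}},"newtons":{"type":"number"}},"required":["commands"]}

```bash
mkdir -p pics; ls
python3 - <<'E'
from cell import observe,camera
import cv2,numpy as np
s=observe();print(s)
for n in ("scene","top"):
    c=camera(n);cv2.imwrite(f"pics/{n}0.png",c["color"]);print(n,c["vfov"],c["cx"],c["cy"],c["extrinsics"])
    np.savez(f"{n}0.npz",**c)
s=observe()
c=camera("wrist");cv2.imwrite("pics/wrist0.png",c["color"]);print(c["vfov"],c["hand_eye"]);np.savez("wrist0.npz",**c)
E
```

```text
pics
{'clock': 0.0, 'q': array([ 1.21100376e+00,  2.13367962e-01, -3.50954904e-02,  1.32348230e+00,
        9.72156757e-06,  1.57080459e+00]), 'qvel': array([ 0.00039172,  0.00026645, -0.00086343,  0.00042752,  0.00077854,
        0.00123885]), 'effort': array([-2.44334005e-04, -6.86163497e+01,  4.87119985e+01,  1.75476680e-02,
        7.36821812e-05,  2.72645565e-06]), 'ee_pos': array([0.17589849, 0.46761833, 0.19459584]), 'orientation': array([-1.07612357e-04,  1.78931573e-01,  9.83861353e-01, -5.64571181e-04]), 'ft_force': array([ 0.22343079,  0.72681536, -0.02257255]), 'torque': array([1.51332540e-02, 9.47796112e-03, 9.24997656e-06]), 'opening': 0.08539258053710803}
scene 55.69340849691607 272.05968426568074 209.09065819250213 [[-0.91166833  0.2687239  -0.31088313  0.85085844]
 [ 0.41081766  0.57858616 -0.70460408  0.89943943]
 [-0.00947128 -0.77008151 -0.6378752   0.77383176]
 [ 0.          0.          0.          1.        ]]
top 57.15251367882963 272.62211579103206 213.27564438459657 [[-7.61473227e-03 -9.95018715e-01  9.93970492e-02  4.33984622e-01]
 [-9.99970936e-01  7.53933895e-03 -1.13411416e-03  1.03416159e-01]
 [ 3.79076770e-04 -9.94027962e-02 -9.95047205e-01  9.55646260e-01]
 [ 0.00000000e+00  0.00000000e+00  0.00000000e+00  1.00000000e+00]]
65.70646984690485 [[-2.45481445e-04 -9.50304654e-01 -3.11321383e-01  8.08231977e-02]
 [ 9.99999694e-01 -4.64360126e-04  6.28939192e-04 -7.31006374e-05]
 [-7.42249079e-04 -3.11321134e-01  9.50304478e-01 -1.80033518e-01]
 [ 0.00000000e+00  0.00000000e+00  0.00000000e+00  1.00000000e+00]]
```

View pics/scene0.png

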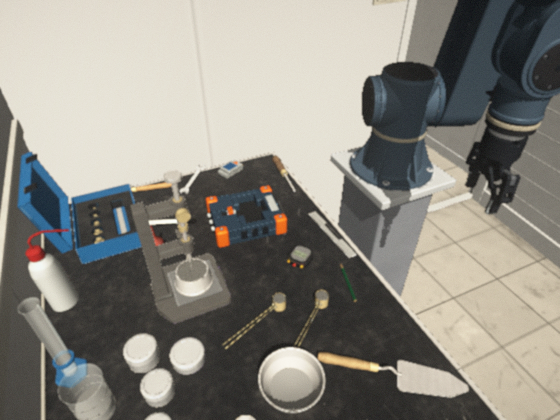

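View pics/top0.png

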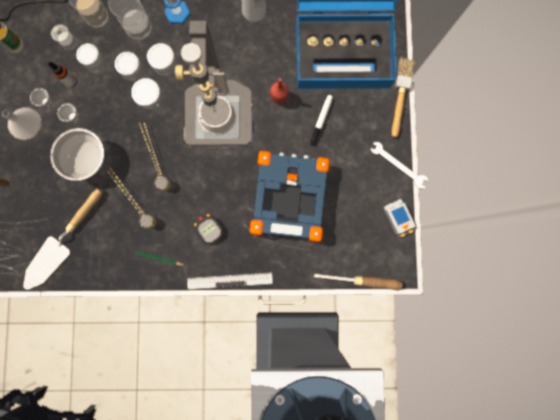

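View pics/wrist0.png

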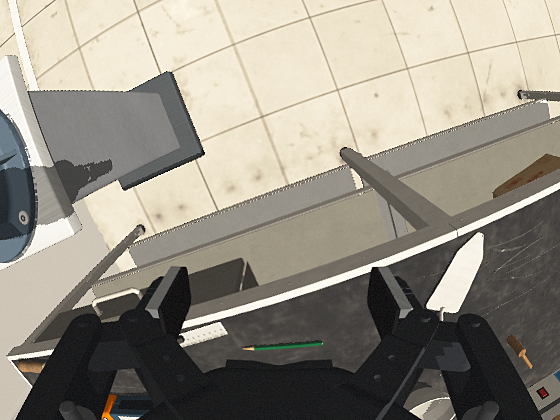

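```bash
cat > h.py <<'E'
import numpy as np,cv2
def load(n): return dict(np.load(n))
def cloud(c):
    h,w=c["z_map"].shape
    f=h/2/np.tan(np.radians(float(c["vfov"]))/2)
    v,u=np.mgrid[:h,:w]
    z=c["z_map"]
    P=np.stack([(u-c["cx"])/f*z,(v-c["cy"])/f*z,z],-1)
    E=c["extrinsics"]
    return P@E[:3,:3].T+E[:3,3]
E
python3 - <<'E'
from h import *
c=load("top0.npz");P=cloud(c)
for (u,v) in [(399,216),(290,195),(208,228),(288,205),(350,230),(350,250),(410,240),(230,280)]: print(u,v,P[v,u].round(4))
a=cv2.resize(c["color"][140:250,230:430],None,fx=4,fy=4,interpolation=cv2.INTER_CUBIC);cv2.imwrite("pics/topz.png",a)
s=load("scene0.npz");
a=cv2.resize(s["color"][150:260,190:310],None,fx=5,fy=5,interpolation=cv2.INTER_CUBIC);cv2.imwrite("pics/scz.png",a)
E
```

```text
399 216 [ 0.5183 -0.2051  0.0217]
290 195 [0.5706 0.0599 0.0306]
208 228 [0.4926 0.2595 0.021 ]
288 205 [0.5467 0.0649 0.0268]
350 230 [ 4.863e-01 -8.930e-02 -2.000e-04]
350 250 [ 0.4369 -0.0874  0.0025]
410 240 [ 4.604e-01 -2.371e-01 -2.000e-04]
230 280 [ 0.366   0.208  -0.0005]
```

View pics/topz.png

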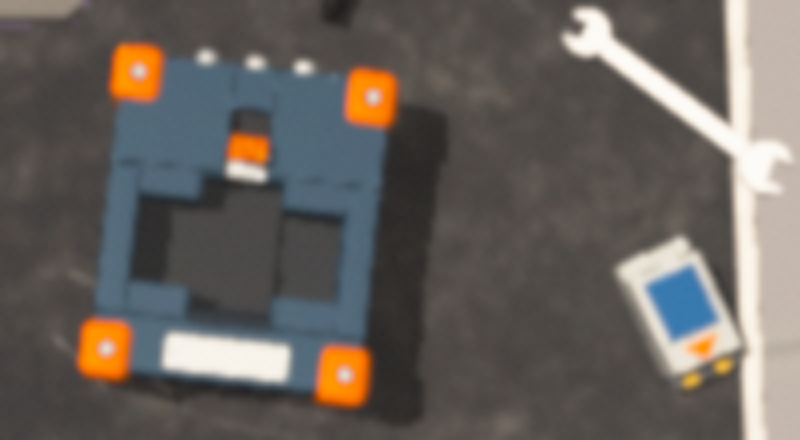

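View pics/scz.png

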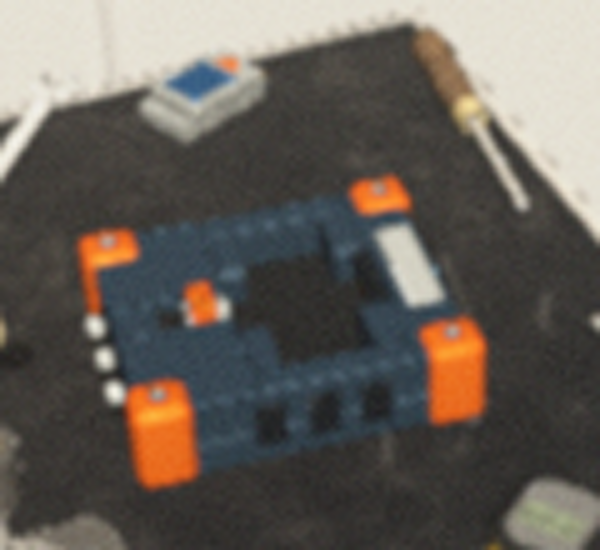

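```bash
cat >> h.py <<'E'
def rect(P,mask):
    pts=P[mask][:,:2].astype(np.float32)
    (c,s,a)=cv2.minAreaRect(pts*1000)
    return c,s,a
def proj(c,X):
    E=np.linalg.inv(c["extrinsics"]);f=c["z_map"].shape[0]/2/np.tan(np.radians(float(c["vfov"]))/2)
    p=E[:3,:3]@X+E[:3,3];return f*p[0]/p[2]+c["cx"],f*p[1]/p[2]+c["cy"]
E
python3 - <<'E'
from h import *
for n in ("top0","scene0"):
    c=load(n+".npz");P=cloud(c);hsv=cv2.cvtColor(c["color"],cv2.COLOR_BGR2HSV)
    X,Y,Z=P[...,0],P[...,1],P[...,2]
    m=(abs(X-.518)<.07)&(abs(Y+.205)<.07)&(Z>.016)&(Z<.04)
    print(n,"pack",m.sum(),rect(P,m),P[m].mean(0),np.median(Z[m]))
    m=(abs(X-.518)<.08)&(abs(Y+.205)<.08)&(hsv[...,0]>95)&(hsv[...,0]<125)&(hsv[...,1]>120)&(hsv[...,2]>90)
    print("blue",m.sum(),rect(P,m))
    m=((hsv[...,0]<14))&(hsv[...,1]>180)&(hsv[...,2]>140)&(abs(X-.57)<.15)&(abs(Y-.06)<.15)&(Z>.048)
    k,l,st,ce=cv2.connectedComponentsWithStats(m.astype(np.uint8))
    for i in range(1,k):
        if st[i,4]>15: print("or",st[i,4],P[l==i].mean(0).round(4),rect(P,l==i))
    m=(Z>.045)&(Z<.07)&(abs(X-.57)<.14)&(abs(Y-.06)<.12)
    print("tester",rect(P,m))
E
```

```text
top0 pack 502 ((513.5545654296875, -208.95407104492188), (63.5650634765625, 47.30734634399414), 24.894866943359375) [ 0.5135204  -0.2087947   0.02157042] 0.02161664185316614
blue 154 ((520.05859375, -207.89353942871094), (33.08369445800781, 27.046445846557617), 22.659379959106445)
or 17 [ 0.6359 -0.0292  0.0525] ((637.8446655273438, -30.175159454345703), (4.38662576675415, 26.749332427978516), 77.169189453125)
or 33 [ 0.4686 -0.0032  0.0526] ((470.58526611328125, -3.132223129272461), (21.505748748779297, 37.06425476074219), 44.199363708496094)
tester ((566.4353637695312, 61.78380584716797), (169.78819274902344, 200.20799255371094), 83.22444152832031)
scene0 pack 158 ((515.1873168945312, -205.34188842773438), (66.42386627197266, 50.32389831542969), 23.955202102661133) [ 0.51580035 -0.20287237  0.02020984] 0.02021358271860163
blue 28 ((521.4378051757812, -208.65066528320312), (28.54706573486328, 21.887157440185547), 27.399248123168945)
or 36 [0.4765 0.0073 0.0537] ((476.2420654296875, 6.4739837646484375), (22.642061233520508, 30.573928833007812), 71.5350341796875)
or 19 [ 0.653  -0.0144  0.0534] ((652.3135375976562, -14.410441398620605), (25.189769744873047, 13.055329322814941), 89.2981948852539)
or 29 [0.6119 0.0631 0.0591] ((611.230224609375, 59.640445709228516), (29.414398193359375, 10.001168251037598), 82.54940032958984)
or 51 [0.4947 0.1476 0.0529] ((493.94757080078125, 145.25537109375), (31.679157257080078, 29.004074096679688), 79.80552673339844)
or 26 [0.669  0.123  0.0529] ((668.37353515625, 122.29833984375), (29.352819442749023, 8.347578048706055), 70.86808776855469)
or 25 [0.6502 0.1293 0.0529] ((649.6058959960938, 126.04920196533203), (37.27886199951172, 12.049104690551758), 75.4850082397461)
tester ((568.2711791992188, 66.95198059082031), (170.860107421875, 199.3787078857422), 83.57752990722656)
```

Emit:
{"method": "play_rows", "body": {"commands": [[[0, 0, 0.05], [60, -65, 0], 85], [[0, 0, 0.1], [100, -108, 5], 85], [[0, 0, 0.15], [140, -151, 5], 85], [[0, 0, 0.2], [180, -194, 5], 85], [[0, 0, 0.244], [220, -237, 5], 85], [[0, 0, 0.244], [260, -280, 5], 85], [[0, 0, 0.244], [300, -323, 5], 85], [[0, 0, 0.244], [340, -366, 5], 85], [[0, 0, 0.244], [374, -404, 5], 85], [[0, 0, 0.244], [374, -404, 5], 85], [[0, 0, 0.244], [374, -404, 5], 85], [[0, 0, 0.244], [374, -404, 5], 85]]}}

```text
clock: 1.65
ee_pos: [0.5494, 0.0646, 0.1999]
orientation: [-0.0, 0.057, 0.998, -0.0]
ft_force: [-0.1, 0.4, 0.4]
opening: 0.0849
```

```bash
cat >> h.py <<'E'
from scipy.spatial.transform import Rotation as Rn
def snap(name):
    from cell import observe,camera
    s=observe();c=camera("wrist")
    T=np.eye(4);q=s["orientation"];T[:3,:3]=Rn.from_quat([q[1],q[2],q[3],q[0]]).as_matrix();T[:3,3]=s["ee_pos"]
    c["T"]=T;c["extrinsics"]=T@c["hand_eye"];np.savez(name+".npz",**c);cv2.imwrite(f"pics/{name}.png",c["color"]);
    print(s["clock"],s["ee_pos"].round(4),s["ft_force"].round(2),s["opening"], Rn.from_matrix(T[:3,:3]).as_rotvec().round(3)); return c
def wf(c): return c["z_map"].shape[0]/2/np.tan(np.radians(float(c["vfov"]))/2)
def wray(c,u,v):
    f=wf(c);x=np.asarray(u)-c["cx"];y=np.asarray(v)-c["cy"];r=np.hypot(x,y)+1e-9;t=r/f
    return np.stack([np.sin(t)*x/r,np.sin(t)*y/r,np.cos(t)],-1)
def wcloud(c):
    h,w=c["z_map"].shape;v,u=np.mgrid[:h,:w];d=wray(c,u,v)
    P=d/d[...,2:]*c["z_map"][...,None];E=c["extrinsics"]
    return P@E[:3,:3].T+E[:3,3]
def wproj(c,X):
    E=np.linalg.inv(c["extrinsics"]);p=np.asarray(X)@E[:3,:3].T+E[:3,3];r=np.hypot(p[...,0],p[...,1]);t=np.arctan2(r,p[...,2])
    k=wf(c)*t/(r+1e-12);return np.stack([p[...,0]*k+c["cx"],p[...,1]*k+c["cy"]],-1)
def wplane(c,u,v,z):
    d=wray(c,u,v)@c["extrinsics"][:3,:3].T;o=c["extrinsics"][:3,3]
    return o+d*((z-o[2])/d[...,2])[...,None]
E
python3 -c "
from h import *
c=snap('w1')"
```

```text
1.65 [0.5494 0.0646 0.1999] [-0.11  0.35  0.4 ] 0.08485437654179762 [-1.800e-01 -3.136e+00  1.000e-03]
```

View pics/w1.png

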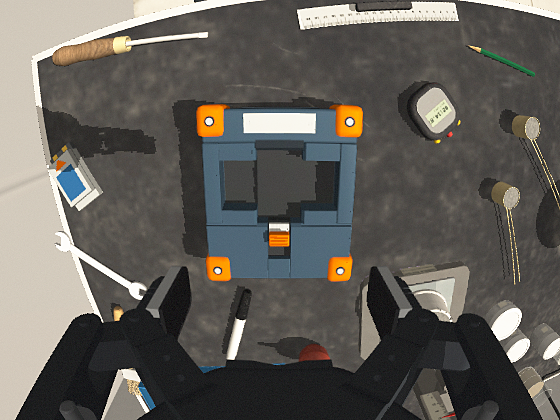

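```bash
cat >> h.py <<'E'
def ortho(c,x0,y0,yaw,z,hx,hy,s):
    # rows: local x increasing upward ; cols: local y increasing leftwards ; s px per mm ; hx,hy half size mm
    H,W=int(2*hx*s),int(2*hy*s);r,k=np.mgrid[:H,:W]
    lx=(hx-(r+.5)/s)/1000;ly=(hy-(k+.5)/s)/1000
    X=np.stack([x0+lx*np.cos(yaw)-ly*np.sin(yaw),y0+lx*np.sin(yaw)+ly*np.cos(yaw),0*lx+z],-1)
    uv=wproj(c,X).astype(np.float32)
    return cv2.remap(c["color"],uv[...,0],uv[...,1],cv2.INTER_CUBIC)
E
python3 - <<'E'
from h import *
c=load("w1.npz");P=wcloud(c);X,Y,Z=[P[...,i] for i in range(3)]
m=(Z>.047)&(Z<.062)&(abs(X-.57)<.13)&(abs(Y-.065)<.11)
print(rect(P,m),np.percentile(Z[m],[5,25,50,75,95]))
m2=(Z<.036)&(Z>.02)&(abs(X-.555)<.05)&(abs(Y-.065)<.07);print("floor",m2.sum(),np.percentile(Z[m2],[5,25,50,75,95]))
m3=(abs(Z)<.01)&(abs(X-.45)<.08)&(abs(Y-.2)<.05);print("table",np.median(Z[m3]))
a=ortho(c,.5675,.065,np.radians(-6.6),.052,110,95,3);cv2.imwrite("pics/o1.png",a)
print(a.shape)
E
```

```text
((565.2977294921875, 63.29391860961914), (170.39556884765625, 198.6676483154297), 83.07847595214844) [0.05131062 0.0527207  0.05334911 0.05406753 0.05715957]
floor 6045 [0.02473975 0.02569046 0.02998704 0.03126865 0.03244585]
table 0.0010929486318371762
(660, 570, 3)
```

View pics/o1.png

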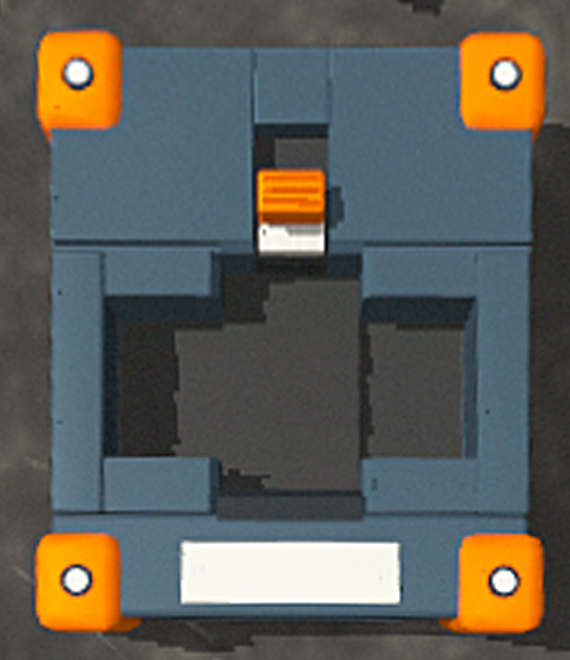

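Emit:
{"method": "play_rows", "body": {"commands": [[[0, 0, 0.1], [-6, -45, 0], 85], [[0, 0, 0.2], [-12, -90, -5], 85], [[0, 0, 0.3], [-18, -135, -10], 85], [[0, 0, 0.4], [-24, -180, -20], 85], [[0, 0, 0.5], [-30, -230, -30], 85], [[0, 0, 0.543], [-36, -274, -40], 85], [[0, 0, 0.543], [-36, -274, -40], 85], [[0, 0, 0.543], [-36, -274, -40], 85], [[0, 0, 0.543], [-36, -274, -40], 85]]}}

```text
clock: 2.82
ee_pos: [0.5138, -0.2082, 0.1604]
orientation: [0.0, -0.213, 0.977, -0.0]
ft_force: [0.6, -0.0, -1.1]
opening: 0.0854
```

```bash
python3 -c "
from h import *
c=snap('w2');P=wcloud(c);X,Y,Z=[P[...,i] for i in range(3)]
m=(Z>.017)&(Z<.03)&(abs(X-.513)<.06)&(abs(Y+.209)<.05)
print(rect(P,m),np.median(Z[m]))
a=ortho(c,.5135,-.209,np.radians(24.5),.022,60,50,5);cv2.imwrite('pics/o2.png',a)
"
```

```text
2.825 [ 0.5138 -0.2082  0.1604] [ 0.56 -0.01 -1.09] 0.08538330713309457 [-6.700e-01  3.068e+00 -1.000e-03]
((513.8218994140625, -208.68045043945312), (63.68214416503906, 45.756446838378906), 23.51192283630371) 0.02332259363940803
```

View pics/w2.png

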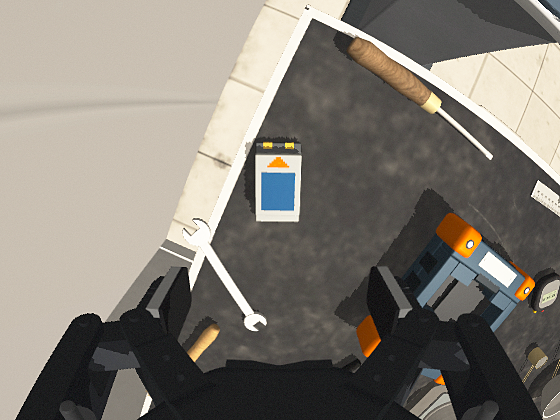

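View pics/o2.png

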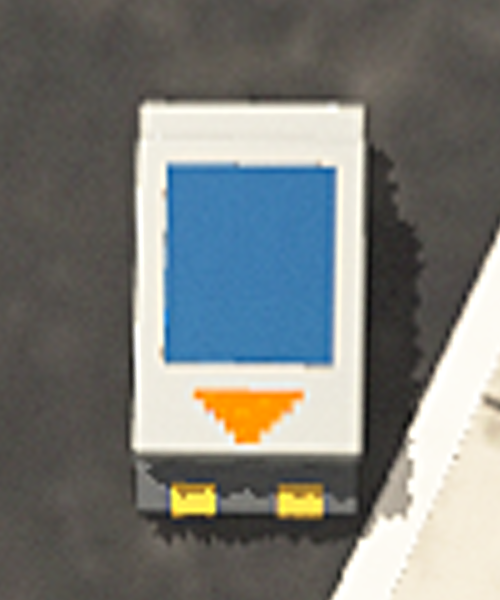

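Emit:
{"method": "play_rows", "body": {"commands": [[[0, 0, -0.018], [0, 0, -40], 62], [[0, 0, -0.018], [0, 0, -80], 62], [[0, 0, -0.018], [0, 0, -115], 62], [[0, 0, -0.018], [0, 0, -140], 62], [[0, 0, -0.018], [0, 0, -150], 62], [[0, 0, -0.018], [0, 0, -158], 62], [[0, 0, -0.018], [0, 0, -158], 62]], "newtons": 40}}

```text
clock: 3.75
ee_pos: [0.5141, -0.2081, 0.0027]
orientation: [0.001, -0.205, 0.979, -0.001]
ft_force: [0.3, 0.1, -0.1]
opening: 0.0621
```

```bash
python3 -c "
from h import *
c=snap('w3')"
```

```text
3.75 [ 0.5141 -0.2081  0.0027] [ 0.35  0.15 -0.09] 0.06212152422213556 [-6.430e-01  3.074e+00 -2.000e-03]
```

View pics/w3.png

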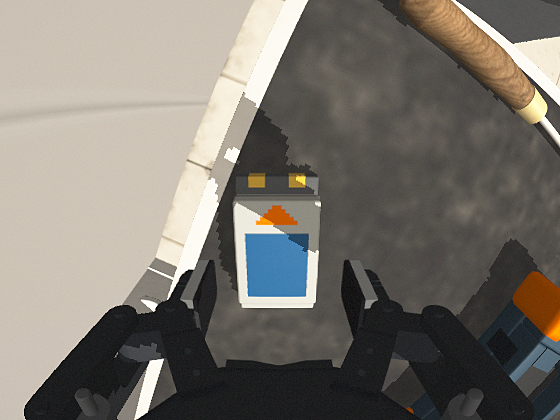

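```bash
python3 -c "
from h import *
c=load('w3.npz');T=c['T']
for p in [(0,0,0),(0,0,-.019),(.011,.031,0),(-.011,.031,0),(.011,.031,-.019),(-.011,.031,-.019),(.011,-.031,-.005),(-.011,-.031,-.005),(0,0,-.02)]: print(p,wproj(c,T[:3,:3]@np.array(p)+T[:3,3]).round(1))
P=wcloud(c);X,Y,Z=[P[...,i] for i in range(3)]
m=(Z>.017)&(Z<.03)&(np.hypot(X-.513,Y+.209)<.045)
hsv=cv2.cvtColor(c['color'],cv2.COLOR_BGR2HSV);b=(hsv[...,0]>95)&(hsv[...,0]<125)&(hsv[...,1]>120)&m
print(rect(P,m),np.median(Z[m]),rect(P,b),P[b].mean(0))
c=load('w2.npz');P=wcloud(c);X,Y,Z=[P[...,i] for i in range(3)]
m=(Z>.017)&(Z<.03)&(np.hypot(X-.513,Y+.209)<.045)
hsv=cv2.cvtColor(c['color'],cv2.COLOR_BGR2HSV);b=(hsv[...,0]>95)&(hsv[...,0]<125)&(hsv[...,1]>120)&m;print(rect(P,b),P[b].mean(0))
"
```

```text
(0, 0, 0) [277.5 241.6]
(0, 0, -0.019) [277.4 255.6]
(0.011, 0.031, 0) [329.3 224.5]
(-0.011, 0.031, 0) [327.3 257.4]
(0.011, 0.031, -0.019) [334.4 237.1]
(-0.011, 0.031, -0.019) [331.8 272.3]
(0.011, -0.031, -0.005) [224.4 227.6]
(-0.011, -0.031, -0.005) [226.7 261.1]
(0, 0, -0.02) [277.4 256.4]
((513.8136596679688, -208.86819458007812), (64.94571685791016, 46.48906326293945), 23.883054733276367) 0.023369545046479256 ((519.6259155273438, -206.29568481445312), (40.37289810180664, 33.48063659667969), 23.443937301635742) [ 0.51867826 -0.20670203  0.02356647]
((519.5086669921875, -206.2893829345703), (38.568077087402344, 33.56732177734375), 24.33987808227539) [ 0.51904128 -0.20611769  0.02346707]
```

```bash
python3 -c "
from h import *
c=load('w3.npz');P=wcloud(c);T=c['T']
L=(P-T[:3,3])@T[:3,:3]
for u,v in [(350,268),(350,280),(355,290),(360,300),(365,305),(372,300),(375,275),(352,265),(205,270),(206,285),(210,300),(200,270),(190,285)]: print(u,v,(L[v,u]*1000).round(1),P[v,u].round(3))
a=cv2.resize(c['color'][160:330,160:400],None,fx=3,fy=3);cv2.imwrite('pics/w3z.png',a)
"
```

```text
350 268 [ 11.9  32.1 -55.8] [ 0.49  -0.183  0.058]
350 280 [  8.2  31.7 -59.9] [ 0.494 -0.182  0.063]
355 290 [  9.5  31.6 -70.3] [ 0.493 -0.183  0.073]
360 300 [ 10.7  31.5 -79.3] [ 0.492 -0.184  0.082]
365 305 [  8.4  33.8 -79.5] [ 0.493 -0.18   0.082]
372 300 [ 11.4  35.8 -80.7] [ 0.489 -0.18   0.083]
375 275 [  8.2  44.  -56.5] [ 0.489 -0.171  0.059]
352 265 [ 11.1  34.  -51.6] [ 0.49  -0.181  0.054]
205 270 [ 11.4 -31.7 -56.8] [ 0.516 -0.242  0.06 ]
206 285 [  7.5 -30.4 -63. ] [ 0.519 -0.239  0.066]
210 300 [ -3.6 -30.6 -58.2] [ 0.53  -0.235  0.061]
200 270 [ 11.8 -33.8 -57.5] [ 0.517 -0.244  0.06 ]
190 285 [ 11.3 -35.4 -69.6] [ 0.518 -0.245  0.072]
```

View pics/w3z.png

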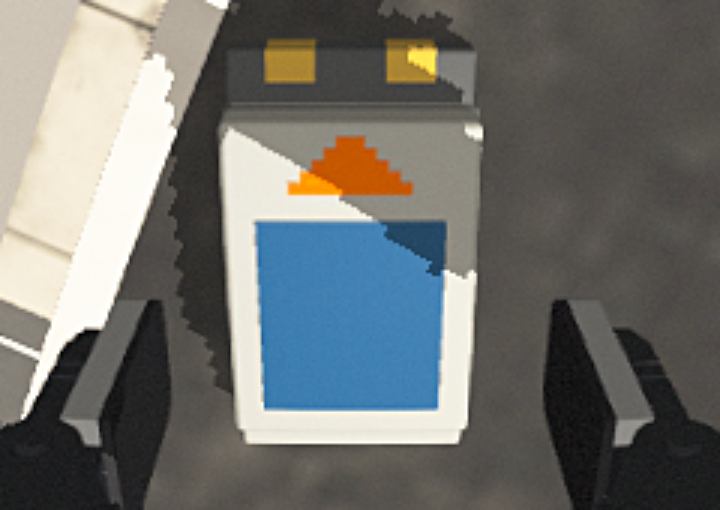

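```bash
python3 -c "
from h import *
from cell import camera
c=camera('scene');np.savez('s3.npz',**c);P=cloud(c)
a=cv2.resize(c['color'][60:220,160:380],None,fx=3.6,fy=3.6,interpolation=cv2.INTER_CUBIC);cv2.imwrite('pics/s3.png',a)
for X in [(.5141,-.2081,.0027),(.5141,-.2081,.0527),(.5141,-.2081,.1)]: 
  u,v=proj(c,np.array(X));print(X,(u-160)*3.6,(v-60)*3.6)
"
```

```text
(0.5141, -0.2081, 0.0027) 257.20665140912695 393.85783852534513
(0.5141, -0.2081, 0.0527) 253.23595926324052 349.5044862582973
(0.5141, -0.2081, 0.1) 249.30238131428146 305.56570631011795
```

View pics/s3.png

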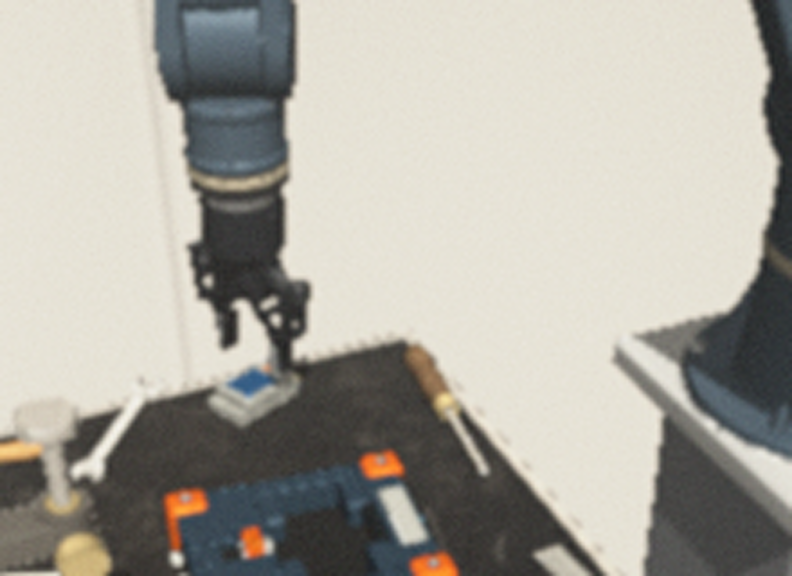

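Emit:
{"method": "play_rows", "body": {"commands": [[[0, 0, 0], [0, 0, 20], 46], [[0, 0, 0], [0, 0, 20], 46], [[0, 0, 0], [0, 0, 20], 46], [[0, 0, 0], [0, 0, 20], 46]]}}

```text
clock: 4.35
ee_pos: [0.514, -0.2083, 0.0226]
orientation: [0.001, -0.205, 0.979, -0.001]
ft_force: [0.1, 0.8, 0.1]
opening: 0.0462
```

```bash
python3 -c "
from h import *
c=snap('w4')
P=wcloud(c);T=c['T']
L=(P-T[:3,3])@T[:3,:3]*1000
m=(L[...,2]>-75)&(L[...,2]<-5)&(abs(L[...,1])<45)&(abs(L[...,0])<13)
print(m.sum(),np.percentile(L[m],[1,50,99],axis=0)); 
c=load('w2.npz');P=wcloud(c);T=c['T'];L=(P-T[:3,3])@T[:3,:3]*1000
m=(L[...,2]>-75)&(L[...,2]<-25)&(abs(L[...,1])<60)&(abs(L[...,0])<13)
print(m.sum(),np.percentile(L[m],[1,50,99],axis=0)); 
"
```

```text
4.35 [ 0.514  -0.2083  0.0226] [0.07 0.78 0.1 ] 0.046202448998213956 [-6.430e-01  3.074e+00 -2.000e-03]
2956 [[ -9.61560774 -35.42621121 -74.73459169]
 [  7.89535806  23.23977806 -60.79834972]
 [ 12.27628452  36.71476609 -41.53648862]]
2580 [[ -9.9084701  -54.74543866 -74.81007292]
 [  7.32310778 -41.26311586 -65.17743345]
 [ 12.26258786  56.02436275 -51.16988888]]
```

View pics/w4.png

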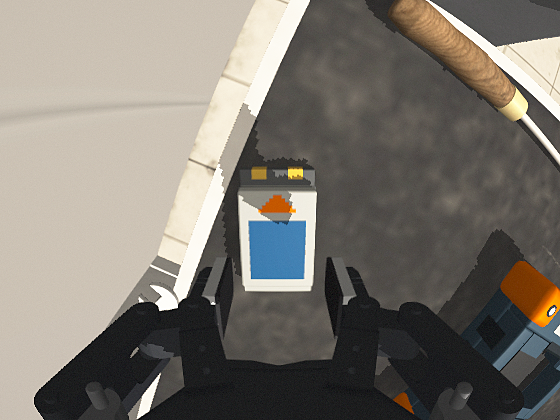

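Emit:
{"method": "play_rows", "body": {"commands": [[[0, 0, 0], [0, 0, 0], 62], [[0, 0, 0], [0, -1, 0], 62], [[0, 0, 0], [0, -1, -15], 62], [[0, 0, 0], [0, -1, -30], 62], [[0, 0, 0], [0, -1, -40], 62], [[0, 0, 0], [0, -1, -45], 62], [[0, 0, 0], [0, -1, -45], 62]]}}

```text
clock: 5.28
ee_pos: [0.5138, -0.2092, -0.0227]
orientation: [0.0, -0.205, 0.979, -0.0]
ft_force: [-0.1, 0.3, 1.1]
opening: 0.062
```

```bash
python3 -c "
from h import *
c=snap('w5')
P=wcloud(c);T=c['T']
L=(P-T[:3,3])@T[:3,:3]*1000
m=(P[...,2]>.005)&(L[...,2]>-75)&(abs(abs(L[...,1])-35)<8)&(abs(L[...,0])<13)
print(m.sum(),np.percentile(P[m][:,2],[0,1,3,5,50,99]))
from cell import camera
c=camera('scene')
a=cv2.resize(c['color'][60:220,160:380],None,fx=3.6,fy=3.6,interpolation=cv2.INTER_CUBIC);cv2.imwrite('pics/s5.png',a)
"
```

```text
5.275 [ 0.5138 -0.2092 -0.0227] [-0.06  0.26  1.12] 0.062015989805878996 [-6.430e-01  3.074e+00 -1.000e-03]
2830 [0.01979232 0.02141916 0.02341008 0.02457933 0.03945758 0.05199034]
```

View pics/s5.png

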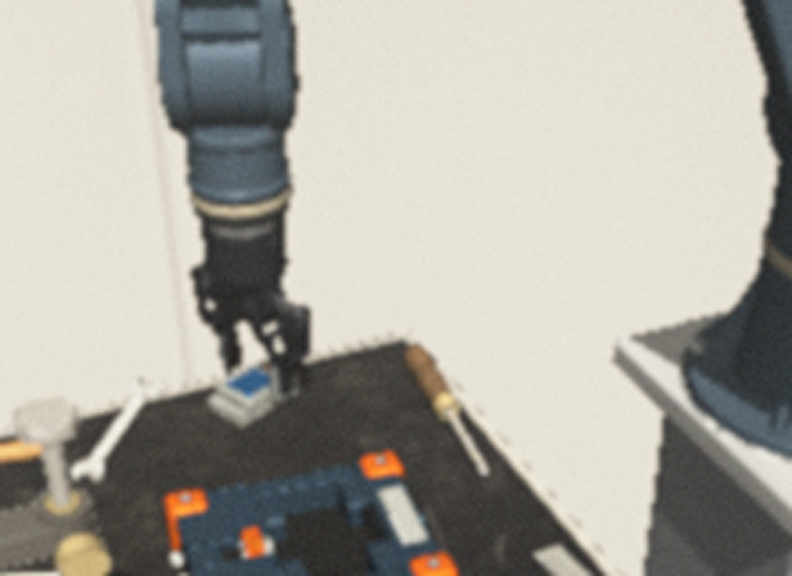

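View pics/w5.png

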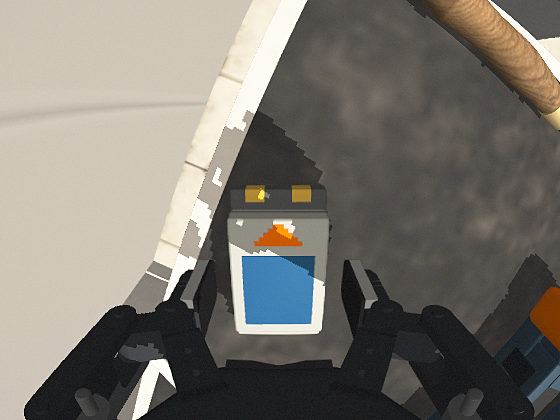

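Emit:
{"method": "play_rows", "body": {"commands": [[[0, 0, 0], [0, 0, -7], 62], [[0, 0, 0], [0, 0, -14], 62], [[0, 0, 0], [0, 0, -14], 62], [[0, 0, 0], [0, 0, -14], 40], [[0, 0, 0], [0, 0, -14], 40], [[0, 0, 0], [0, 0, -14], 40], [[0, 0, 0], [0, 0, -14], 40]], "newtons": 50}}

```text
clock: 6.25
ee_pos: [0.5144, -0.2095, -0.0358]
orientation: [0.001, -0.205, 0.979, -0.001]
ft_force: [-1.5, -0.5, 4.1]
opening: 0.0449
```

```bash
python3 -c "
from h import *
c=snap('w6')
P=wcloud(c);T=c['T'];X,Y,Z=[P[...,i] for i in range(3)]
m=(Z>.017)&(Z<.028)&(np.hypot(X-.513,Y+.209)<.045)
print(rect(P,m),np.median(Z[m]))
"
```

```text
6.25 [ 0.5144 -0.2095 -0.0358] [-1.45 -0.48  4.12] 0.04488700152166394 [-6.420e-01  3.073e+00 -3.000e-03]
((513.96142578125, -208.91934204101562), (65.24504089355469, 72.93636322021484), 22.893714904785156) 0.02335193695825071
```

View pics/w6.png

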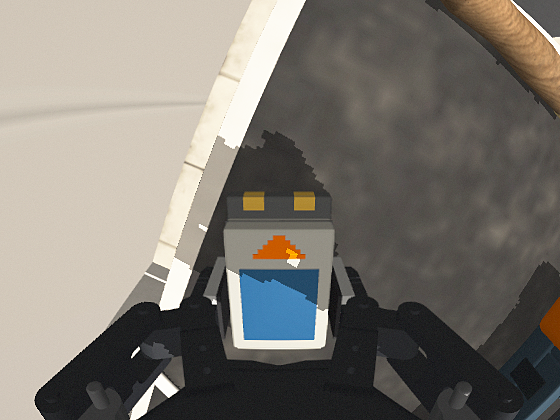

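Emit:
{"method": "play_rows", "body": {"commands": [[[0, 0, 0], [0, 0, 20], 40], [[0, 0, 0], [0, 0, 60], 40], [[0, 0, 0], [0, 0, 110], 40], [[0, 0, -0.08], [5, 30, 130], 40], [[0, 0, -0.18], [12, 75, 130], 40], [[0, 0, -0.28], [19, 120, 130], 40], [[0, 0, -0.38], [26, 165, 130], 40], [[0, 0, -0.48], [33, 210, 130], 40], [[0, 0, -0.525], [38, 250, 130], 40], [[0, 0, -0.525], [38, 274, 130], 40], [[0, 0, -0.525], [38, 274, 130], 40], [[0, 0, -0.525], [38, 274, 130], 40], [[0, 0, -0.525], [38, 274, 130], 40]]}}

```text
clock: 7.92
ee_pos: [0.5524, 0.0637, 0.0941]
orientation: [0.001, 0.057, 0.998, -0.001]
ft_force: [0.5, 0.2, -2.6]
opening: 0.0452
```

```bash
python3 -c "
from h import *
from cell import observe
c=snap('w7')
P=wcloud(c);T=c['T'];L=(P-T[:3,3])@T[:3,:3]*1000
hsv=cv2.cvtColor(c['color'],cv2.COLOR_BGR2HSV)
m=(hsv[...,2]>60)&(abs(L[...,2]+59)<7)&(abs(L[...,1])<30)&(abs(L[...,0])<60)
print(m.sum(),np.median(L[m],axis=0),np.percentile(L[m],[1,99],axis=0))
b=(hsv[...,0]>95)&(hsv[...,0]<125)&(hsv[...,1]>120)&(abs(L[...,2]+59)<10)&(abs(L[...,1])<30)
q=L[b];print('blue',q.mean(0),cv2.minAreaRect(q[:,:2].astype(np.float32)))
A=np.c_[q[:,:2],np.ones(len(q))];print('plane',np.linalg.lstsq(A,q[:,2],rcond=None)[0])
"
```

```text
7.925 [0.5524 0.0637 0.0941] [ 0.48  0.23 -2.58] 0.04522324010818037 [ 1.790e-01  3.135e+00 -3.000e-03]
13103 [  8.3835407    0.37641038 -59.14158423] [[-30.23150297 -25.13465132 -61.38889403]
 [ 32.36804228  25.44066792 -53.15326896]]
blue [ -4.42684541   0.20596055 -59.32625327] ((-6.1948747634887695, -0.08659172058105469), (45.65222930908203, 40.895565032958984), 88.37903594970703)
plane [-2.42108895e-03 -1.56087075e-03 -5.93366496e+01]
```

View pics/w7.png

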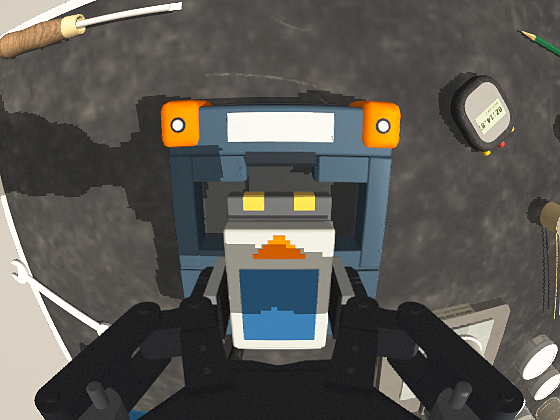

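Run:
```python
from h import *
bay=np.array([.5519,.0648]);yaw=np.radians(-6.6);t0=np.array([.5668,.0631])
def loc(p): d=p[:2]-bay;return np.array([d[0]*np.cos(yaw)+d[1]*np.sin(yaw),-d[0]*np.sin(yaw)+d[1]*np.cos(yaw)])*1000
for n in ("w1","w7"):
    c=load(n+".npz")
    g=c["color"];hsv=cv2.cvtColor(g,cv2.COLOR_BGR2HSV)
    P=wcloud(c)
    o=((hsv[...,0]<16)&(hsv[...,1]>150)&(hsv[...,2]>100)).astype(np.uint8)
    k,l,st,ce=cv2.connectedComponentsWithStats(o)
    for i in range(1,k):
        if st[i,4]>200:
            x,y,w,h=st[i,:4]
            roi=(g[y:y+h,x:x+w].min(-1)>170).astype(np.uint8)
            if roi.sum()>8:
                vv,uu=np.nonzero(roi); p=wplane(c,uu.mean()+x,vv.mean()+y,.0565); print(n,(round(uu.mean()+x,1),round(vv.mean()+y,1)),loc(p).round(2),p.round(4))
    # white label on lip
    wm=((g.min(-1)>150)&(abs(P[...,2]-.053)<.006)&(abs(P[...,0]-.48)<.03)&(abs(P[...,1]-.07)<.06))
    vv,uu=np.nonzero(wm);q=wplane(c,uu,vv,.052);print("label",len(uu),np.array([loc(a) for a in q]).mean(0))
    print("tcp", loc(c["T"][:3,3]), np.degrees(np.arctan2(c["T"][1,0],c["T"][0,0])))
```

```text
w1 (np.float64(208.6), np.float64(121.0)) [-68.5  -70.16] [0.4758 0.003  0.0565]
w1 (np.float64(349.2), np.float64(121.5)) [-68.1   70.31] [0.4923 0.1425 0.0565]
label 1456 [-65.58055453   0.34308327]
tcp [-2.51020773 -0.44427868] 173.43903709289776
w7 (np.float64(177.3), np.float64(124.8)) [-68.54 -70.25] [0.4757 0.0029 0.0565]
w7 (np.float64(383.0), np.float64(125.7)) [-68.16  70.65] [0.4923 0.1428 0.0565]
w7 (np.float64(284.6), np.float64(245.6)) [20.5   3.58] [0.5727 0.066  0.0565]
label 3166 [-65.40073868   0.06720935]
tcp [ 0.61989269 -1.04299334] 173.4748953561181
```

```bash
cat > plan.py <<'E'
from h import *
from cell import observe
yaw=np.radians(-6.75);bay=np.array([.5519,.0648,.041])
B=Rn.from_euler('z',yaw).as_matrix()
p=np.array([.7,.1,-48.3])/1000
# pack frame to tool: pack x=-tool x, y=tool y, z=-tool z
M=np.diag([-1,1,-1.])
def plan(wps,dy=0,base=None):
    s=observe();q=s["orientation"];R0=Rn.from_quat([q[1],q[2],q[3],q[0]]).as_matrix();t0=s["ee_pos"]
    for th,cx,cz in wps:
        a=np.radians(th);C=np.array([cx+42*np.cos(a)-11*np.sin(a),dy,cz+42*np.sin(a)+11*np.cos(a)-11])/1000
        Rp=B@Rn.from_euler('y',-a).as_matrix();Rt=Rp@M.T
        t=bay+B@C-Rt@p
        print(th,cx,cz,"rot",Rn.from_matrix(Rt@R0.T).as_rotvec().round(3),"shift",((t-t0)*1000).round(1))
    # present estimate
    Rp=R0@M;c=B.T@(t0+R0@p-bay)*1000;L=B.T@Rp;print("now center",c.round(2),"rotvec",np.degrees(Rn.from_matrix(L).as_rotvec()).round(2),"corner",(c+L@[-42,0,-11]+[0,0,11]).round(2), s["ft_force"].round(1),s["torque"].round(2),s["clock"],s["opening"])
E
python3 -c "
from plan import *
plan([(0,-38,70),(10,-34,45),(20,-31,40),(20,-31,28),(20,-31,1)])"
```

```text
0 -38 70 rot [ 0.002  0.001 -0.004] shift [  4.1   0.4 -31.5]
10 -34 45 rot [-0.018 -0.172 -0.004] shift [ 13.9  -0.7 -48.5]
20 -31 40 rot [-0.038 -0.345 -0.003] shift [ 21.2  -1.6 -44.6]
20 -31 28 rot [-0.038 -0.345 -0.003] shift [ 21.2  -1.6 -56.6]
20 -31 1 rot [-0.038 -0.345 -0.003] shift [ 21.2  -1.6 -83.6]
now center [-9.0000e-02 -8.0000e-01  1.0148e+02] rotvec [-0.12 -0.08  0.22] corner [-42.08  -0.99 101.41] [-0.1 -0.3 -2.4] [ 0.01 -0.02 -0.02] 7.975 0.04547972231246687
```

Emit:
{"method": "play_rows", "body": {"commands": [[[-0.01, -0.09, -0.004], [7, 0, -20], 40], [[-0.018, -0.172, -0.004], [14, -0.7, -35], 40], [[-0.028, -0.26, -0.004], [18, -1.2, -40], 40], [[-0.038, -0.345, -0.003], [21.2, -1.6, -44.6], 40], [[-0.038, -0.345, -0.003], [21.2, -1.6, -50], 40], [[-0.038, -0.345, -0.003], [21.2, -1.6, -52], 40], [[-0.038, -0.345, -0.003], [21.2, -1.6, -52], 40]]}}

```text
clock: 8.85
ee_pos: [0.5745, 0.062, 0.0424]
orientation: [0.173, 0.058, 0.983, -0.01]
ft_force: [0.7, 0.2, -1.5]
opening: 0.0448
```

```bash
python3 -c "
from plan import *
c=snap('w8')
plan([(20,-31,28),(20,-31,12),(20,-31,1)])
from cell import camera
c=camera('scene')
a=cv2.resize(c['color'][120:260,170:330],None,fx=4.5,fy=4.2,interpolation=cv2.INTER_CUBIC);cv2.imwrite('pics/s8.png',a)
"
```

```text
8.85 [0.5745 0.062  0.0424] [ 0.67  0.19 -1.46] 0.04480961979947336 [ 0.164  2.789 -0.029]
20 -31 28 rot [-0.    -0.001 -0.   ] shift [-0.8  0.1 -4.9]
20 -31 12 rot [-0.    -0.001 -0.   ] shift [ -0.8   0.1 -20.9]
20 -31 1 rot [-0.    -0.001 -0.   ] shift [ -0.8   0.1 -31.9]
now center [ 5.580e+00 -3.000e-02  4.659e+01] rotvec [ 1.000e-02 -1.995e+01  1.000e-02] corner [-3.015e+01 -3.000e-02  3.292e+01] [ 0.5  0.1 -1.5] [0.06 0.43 0.05] 8.9 0.045207023206965805
```

View pics/w8.png

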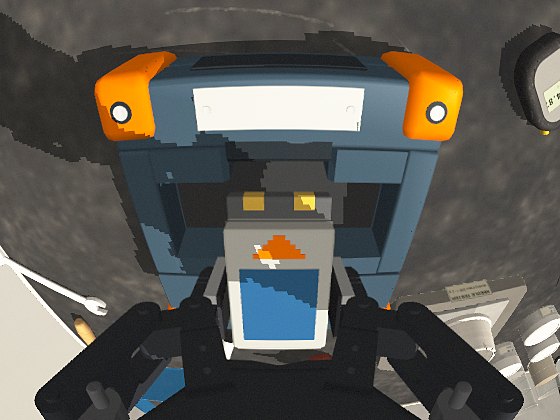

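View pics/s8.png

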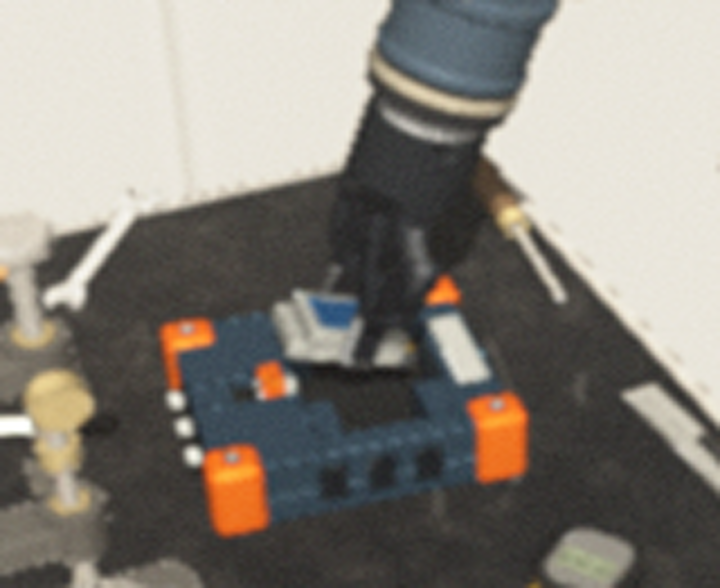

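Emit:
{"method": "play_rows", "body": {"commands": [[[0, 0, 0], [-0.8, 0, -8], 40], [[0, 0, 0], [-0.8, 0, -16], 40], [[0, 0, 0], [-0.8, 0, -22], 40], [[0, 0, 0], [-0.8, 0, -27], 40], [[0, 0, 0], [-0.8, 0, -30], 40], [[0, 0, 0], [-0.8, 0, -31], 40], [[0, 0, 0], [-0.8, 0, -31], 40]]}}

```text
clock: 9.82
ee_pos: [0.5736, 0.062, 0.0115]
orientation: [0.173, 0.058, 0.983, -0.01]
ft_force: [0.1, 1.0, -1.0]
opening: 0.0453
```

```bash
python3 -c "
from plan import *
c=snap('w9')
plan([(20,-31,1),(20,-36,1),(20,-39.8,1),(17.5,-40.6,1),(15,-41.3,1),(12.5,-42,.8),(10,-42.5,.5),(7.5,-42.8,.4),(5,-43,.3),(2.5,-43,.2),(0,-43,0)])
"
```

```text
9.825 [0.5736 0.062  0.0115] [ 0.07  0.95 -1.  ] 0.0453052508418214 [ 0.164  2.789 -0.029]
20 -31 1 rot [-0. -0. -0.] shift [-0.   0.1 -1. ]
20 -36 1 rot [-0. -0. -0.] shift [-5.   0.7 -1. ]
20 -39.8 1 rot [-0. -0. -0.] shift [-8.8  1.1 -1. ]
17.5 -40.6 1 rot [ 0.005  0.043 -0.   ] shift [-10.5   1.3  -3.3]
15 -41.3 1 rot [ 0.01   0.086 -0.   ] shift [-12.2   1.5  -5.6]
12.5 -42 0.8 rot [ 0.015  0.13  -0.   ] shift [-14.1   1.7  -8. ]
10 -42.5 0.5 rot [ 0.02   0.173 -0.   ] shift [-15.8   1.9 -10.4]
7.5 -42.8 0.4 rot [ 0.025  0.216 -0.   ] shift [-17.4   2.1 -12.6]
5 -43 0.3 rot [ 0.031  0.26  -0.   ] shift [-19.    2.3 -14.7]
2.5 -43 0.2 rot [ 0.036  0.303 -0.   ] shift [-20.5   2.5 -16.8]
0 -43 0 rot [ 0.041  0.346 -0.   ] shift [-22.1   2.7 -18.9]
now center [ 4.78 -0.07 15.74] rotvec [ 1.000e-02 -1.997e+01  1.000e-02] corner [-30.94  -0.08   2.05] [-0.5  0.3 -1.7] [0.04 0.37 0.03] 9.875 0.045332366535229845
```

View pics/w9.png

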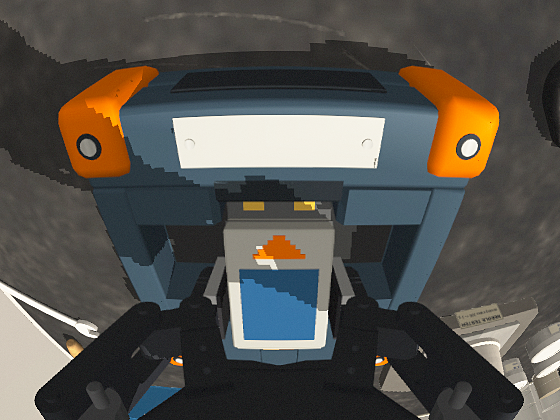

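Emit:
{"method": "play_rows", "body": {"commands": [[[0, 0, 0], [-3, 0.4, -0.5], 40], [[0, 0, 0], [-6, 0.7, -1], 40], [[0, 0, 0], [-8.8, 1.1, -1], 40], [[0, 0, 0], [-8.8, 1.1, -1], 40]]}}

```text
clock: 10.38
ee_pos: [0.565, 0.0632, 0.0108]
orientation: [0.173, 0.058, 0.983, -0.01]
ft_force: [2.9, -0.4, -0.5]
opening: 0.0451
```

```bash
python3 -c "
from plan import *
c=snap('w10')
plan([(20,-39.8,1),(17.5,-40.6,1),(15,-41.3,1),(12.5,-42,.8),(10,-42.5,.5),(7.5,-42.8,.4),(5,-43,.3),(2.5,-43,.2),(0,-43,0)])
"
```

```text
10.375 [0.565  0.0632 0.0108] [ 2.87 -0.4  -0.55] 0.04506505818206105 [ 0.164  2.788 -0.029]
20 -39.8 1 rot [-0.  0. -0.] shift [-0.2 -0.  -0.3]
17.5 -40.6 1 rot [ 0.005  0.044 -0.   ] shift [-2.   0.2 -2.6]
15 -41.3 1 rot [ 0.01   0.087 -0.   ] shift [-3.7  0.4 -4.8]
12.5 -42 0.8 rot [ 0.015  0.13  -0.   ] shift [-5.5  0.6 -7.2]
10 -42.5 0.5 rot [ 0.02   0.174 -0.   ] shift [-7.3  0.8 -9.7]
7.5 -42.8 0.4 rot [ 0.025  0.217 -0.   ] shift [ -8.9   1.  -11.9]
5 -43 0.3 rot [ 0.031  0.26  -0.   ] shift [-10.5   1.2 -14. ]
2.5 -43 0.2 rot [ 0.036  0.304 -0.   ] shift [-12.    1.4 -16.1]
0 -43 0 rot [ 0.041  0.347 -0.   ] shift [-13.5   1.5 -18.2]
now center [-3.86  0.04 15.  ] rotvec [ 2.000e-02 -2.001e+01  1.000e-02] corner [-39.56   0.04   1.29] [ 2.6 -0.3 -1.2] [-0.14 -0.03 -0.03] 10.425 0.04503921163921623
```

View pics/w10.png

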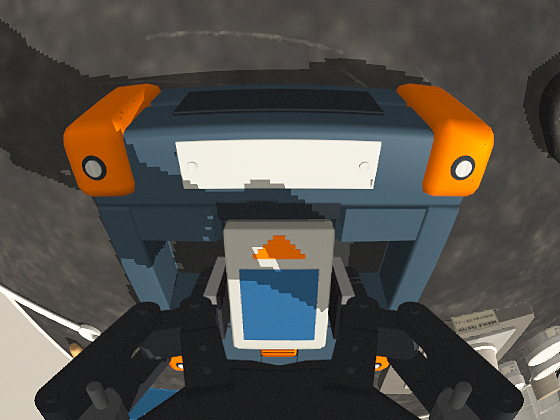

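Emit:
{"method": "play_rows", "body": {"commands": [[[0.005, 0.044, 0], [-2, 0.2, -2.6], 40], [[0.01, 0.087, 0], [-3.7, 0.4, -4.8], 40], [[0.015, 0.13, 0], [-5.5, 0.6, -7.2], 40], [[0.02, 0.174, 0], [-7.3, 0.8, -9.7], 40], [[0.02, 0.174, 0], [-7.3, 0.8, -9.7], 40]]}}

```text
clock: 11.05
ee_pos: [0.5586, 0.064, 0.0015]
orientation: [0.087, 0.059, 0.994, -0.005]
ft_force: [-0.6, 0.2, 7.5]
opening: 0.0447
```

```bash
python3 -c "
from plan import *
c=snap('w11')
plan([(10,-42.5,.5),(7.5,-42.8,.4),(5,-43,.3),(2.5,-43,.2),(0,-43,0)])
"
```

```text
11.05 [0.5586 0.064  0.0015] [-0.61  0.19  7.5 ] 0.04469450425694712 [ 0.175  2.963 -0.015]
10 -42.5 0.5 rot [ 0.  0. -0.] shift [-0.7  0.  -0.3]
7.5 -42.8 0.4 rot [ 0.005  0.043 -0.   ] shift [-2.3  0.2 -2.5]
5 -43 0.3 rot [ 0.01   0.087 -0.   ] shift [-3.9  0.4 -4.7]
2.5 -43 0.2 rot [ 0.016  0.13  -0.   ] shift [-5.4  0.6 -6.7]
0 -43 0 rot [ 0.021  0.173 -0.   ] shift [-7.   0.8 -8.8]
now center [-2.33  0.07  7.96] rotvec [ -0.01 -10.     0.  ] corner [-41.78   0.07   0.83] [ 1.2 -1.5  4.2] [-0.06  0.   -0.02] 11.1 0.04511671356814571
```

View pics/w11.png

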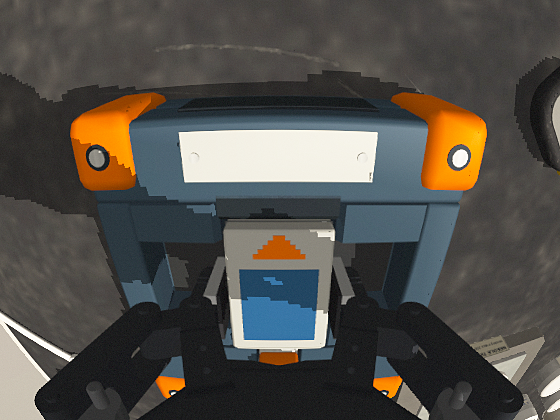

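Emit:
{"method": "play_rows", "body": {"commands": [[[0.003, 0.022, 0], [-1.8, 0.1, -1], 40], [[0.008, 0.065, 0], [-3.3, 0.3, -3], 40], [[0.012, 0.1, 0], [-4.7, 0.5, -4.8], 40], [[0.016, 0.13, 0], [-5.6, 0.6, -6.2], 40], [[0.021, 0.173, 0], [-7, 0.8, -8.3], 40], [[0.021, 0.173, 0], [-7, 0.8, -8.8], 40], [[0.021, 0.173, 0], [-7, 0.8, -8.8], 40]]}}

```text
clock: 11.98
ee_pos: [0.5518, 0.0649, -0.006]
orientation: [0.0, 0.059, 0.998, 0.0]
ft_force: [-10.4, -1.4, 25.9]
opening: 0.0452
```

```bash
python3 -c "
from plan import *
c=snap('w12')
plan([(0,-43,0),(0,-42,-.5)])
P=wcloud(c);hsv=cv2.cvtColor(c['color'],cv2.COLOR_BGR2HSV)
b=(hsv[...,0]>95)&(hsv[...,0]<125)&(hsv[...,1]>120)
k,l,st,ce=cv2.connectedComponentsWithStats(b.astype(np.uint8));i=l[290,285];print(i)
q=P[l==i];print(len(q),np.median(q,axis=0))
A=np.c_[q[:,:2],np.ones(len(q))];print('plane',np.linalg.lstsq(A,q[:,2],rcond=None)[0])
"
```

```text
11.975 [ 0.5518  0.0649 -0.006 ] [-10.43  -1.45  25.86] 0.0452045537309484 [1.840e-01 3.136e+00 1.000e-03]
0 -43 0 rot [-0.001  0.001 -0.   ] shift [-0.1 -0.2 -1.3]
0 -42 -0.5 rot [-0.001  0.001 -0.   ] shift [ 0.9 -0.3 -1.8]
now center [-0.92  0.2   1.31] rotvec [ 0.05 -0.02  0.02] corner [-42.91   0.19   1.3 ] [-9.6 -1.4 25.7] [0.02 1.73 0.43] 12.025 0.044884712744628914
97
5235 [0.55513699 0.06461206 0.05355078]
plane [-0.3014518   0.03421136  0.21939007]
```

View pics/w12.png

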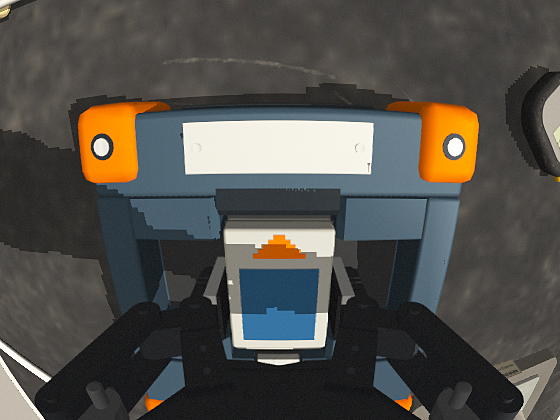

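```bash
cat > pk.py <<'E'
from h import *
def top(c,rng=(.045,.09)):
    P=wcloud(c);yaw=np.radians(-6.75);B=Rn.from_euler('z',yaw).as_matrix()
    L=((P-np.array([.5519,.0648,.052]))@B)*1000
    hsv=cv2.cvtColor(c['color'],cv2.COLOR_BGR2HSV)
    b=(hsv[...,1]>150)&(hsv[...,0]>98)&(hsv[...,0]<112)&(abs(L[...,1])<19)&(abs(L[...,0]-4)<22)&(abs(L[...,2])<12)
    q=L[b];A=np.c_[q[:,:2],np.ones(len(q))]
    for _ in range(3):
        co=np.linalg.lstsq(A,q[:,2],rcond=None)[0];r=q[:,2]-A@co;k=abs(r)<2;q=q[k];A=A[k]
    print("label",len(q),"rect",q[:,:2].min(0),q[:,:2].max(0),"slope deg",np.degrees(co[:2]).round(2),"z0",co[2].round(2))
    w=(hsv[...,1]<40)&(hsv[...,2]>100)&(abs(L[...,1])<22)&(abs(L[...,0])<33)&(abs(L[...,2])<12)
    for x0 in (-30,-28,-25,20,25,28):
        m=w&(abs(L[...,0]-x0)<1.5);print(x0,m.sum(),np.median(L[...,2][m]).round(2) if m.sum() else None,end="; ")
    for x0 in range(-85,-40,5):
        m=(abs(L[...,0]-x0)<2)&(abs(L[...,1])<20);print("lip",x0,np.median(L[...,2][m]).round(2),end="; ")
E
python3 -c "
from pk import *
top(load('w12.npz'))"
```

```text
label 5151 rect [-14.61827325 -16.56298869] [25.74629588 16.97836149] slope deg [-0.11  0.01] z0 1.56
-30 714 1.21; -28 601 1.22; -25 490 1.24; 20 98 1.28; 25 199 1.46; 28 407 1.24; lip -85 -51.09; lip -80 1.42; lip -75 1.55; lip -70 1.81; lip -65 1.76; lip -60 1.78; lip -55 1.44; lip -50 1.2; lip -45 1.17;
```

Emit:
{"method": "play_rows", "body": {"commands": [[[0, 0, 0], [0, 0, 0], 40], [[0, 0, 0], [0, 0, 0], 56], [[0, 0, 0], [0, 0, 0], 58], [[0, 0, 0], [0, 0, 2], 58], [[0, 0, 0], [0, 0, 15], 60], [[0, 0, 0], [0, 0, 40], 60], [[0, 0, 0], [0, 0, 70], 60], [[0, 0, 0], [0, 0, 100], 60], [[0, 0, 0], [0, 0, 110], 60], [[0, 0, 0], [0, 0, 110], 60]]}}

```text
clock: 13.28
ee_pos: [0.5521, 0.065, 0.1044]
orientation: [0.001, 0.059, 0.998, 0.001]
ft_force: [0.4, -0.6, 0.3]
opening: 0.06
```

```bash
python3 -c "
from pk import *
c=snap('w13');top(c)
print(((c['T'][:3,3]-np.array([.5519,.0648,.041]))@Rn.from_euler('z',np.radians(-6.75)).as_matrix()*1000).round(1))"
```

```text
13.275 [0.5521 0.065  0.1044] [ 0.37 -0.61  0.28] 0.06000574518862593 [1.840e-01 3.135e+00 2.000e-03]
label 2064 rect [-13.88865404 -15.85068325] [25.34441725 17.16686827] slope deg [-0.32 -0.11] z0 2.02
-30 218 1.83; -28 202 1.86; -25 162 1.77; 20 47 1.64; 25 112 1.72; 28 194 1.58; lip -85 -51.02; lip -80 232.35; lip -75 1.59; lip -70 1.84; lip -65 1.73; lip -60 1.77; lip -55 1.29; lip -50 1.15; lip -45 1.27; [ 0.2  0.2 63.4]
```

View pics/w13.png

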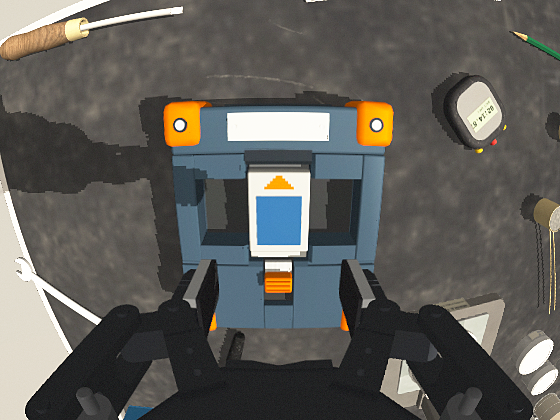

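Emit:
{"method": "play_rows", "body": {"commands": [[[0, 0, 0], [40, -5, 0], 0], [[0, 0, 0], [83, -10, 0], 0], [[0, 0, 0], [83, -10, -20], 0], [[0, 0, 0], [83, -10, -40], 0], [[0, 0, 0], [83, -10, -40], 0], [[0, 0, 0], [83, -10, -40], 0]]}}

```text
clock: 14.08
ee_pos: [0.6344, 0.0549, 0.0637]
orientation: [-0.0, 0.059, 0.998, 0.0]
ft_force: [-0.7, 1.2, -0.4]
opening: -0.0002
```

```bash
python3 -c "
from pk import *
c=snap('w14');P=wcloud(c);T=c['T'];L=(P-T[:3,3])@T[:3,:3]*1000
m=(L[...,2]>-70)&(abs(L[...,1])<16)&(abs(L[...,0])<20)&(P[...,2]>.075)
print(m.sum(),np.percentile(L[m],[0,1,50,99,100],axis=0).round(1))
B=Rn.from_euler('z',np.radians(-6.75)).as_matrix();Q=(P-np.array([.5519,.0648,.052]))@B*1000
print(((T[:3,3]-np.array([.5519,.0648,.041]))@B*1000).round(1))
hsv=cv2.cvtColor(c['color'],cv2.COLOR_BGR2HSV)
o=(hsv[...,0]<16)&(hsv[...,1]>150)&(hsv[...,2]>90)&(abs(Q[...,0]-58)<20)&(abs(Q[...,1])<18)
print('thumb',o.sum(),np.percentile(Q[o],[1,50,99],axis=0).round(1))
"
```

```text
14.075 [0.6344 0.0549 0.0637] [-0.73  1.23 -0.42] -0.0001975783818955504 [-1.840e-01 -3.136e+00 -1.000e-03]
1827 [[  6.9 -13.4 -70. ]
 [  7.1 -13.  -69.6]
 [ 11.4   0.4 -58. ]
 [ 12.5  13.5 -41.7]
 [ 12.9  14.  -39.9]]
[83.1 -0.1 22.7]
thumb 533 [[ 50.2 -10.8  -8.4]
 [ 56.2  -0.8  10.2]
 [ 68.2  12.   12.3]]
```

View pics/w14.png

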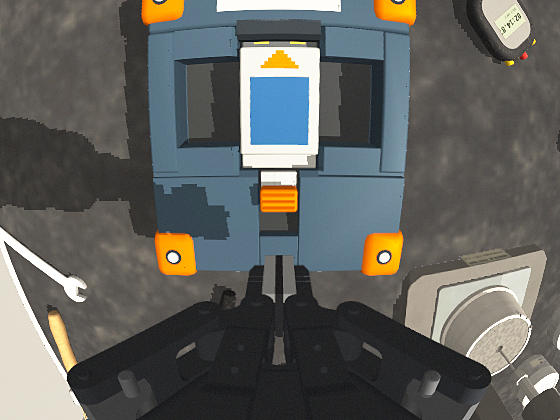

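Emit:
{"method": "play_rows", "body": {"commands": [[[0, 0, 0], [1, 0, -20], 0], [[0, 0, 0], [1, 0, -36], 0], [[0, 0, 0], [1, 0, -43], 0], [[0, 0, 0], [1, 0, -45.5], 0], [[0, 0, 0], [1, 0, -45.5], 0]]}}

```text
clock: 14.75
ee_pos: [0.6359, 0.055, 0.019]
orientation: [0.001, 0.059, 0.998, 0.0]
ft_force: [-0.4, -0.3, -0.2]
opening: 0.0001
```

```bash
python3 -c "
from pk import *
c=snap('w15')
from cell import camera
c=camera('scene')
a=cv2.resize(c['color'][120:260,170:330],None,fx=4.5,fy=4.2,interpolation=cv2.INTER_CUBIC);cv2.imwrite('pics/s15.png',a)
"
```

```text
14.75 [0.6359 0.055  0.019 ] [-0.38 -0.29 -0.17] 6.367895569408788e-05 [1.840e-01 3.135e+00 2.000e-03]
```

View pics/w15.png

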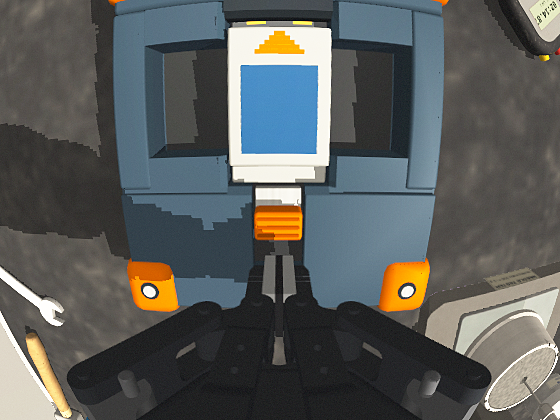

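View pics/s15.png

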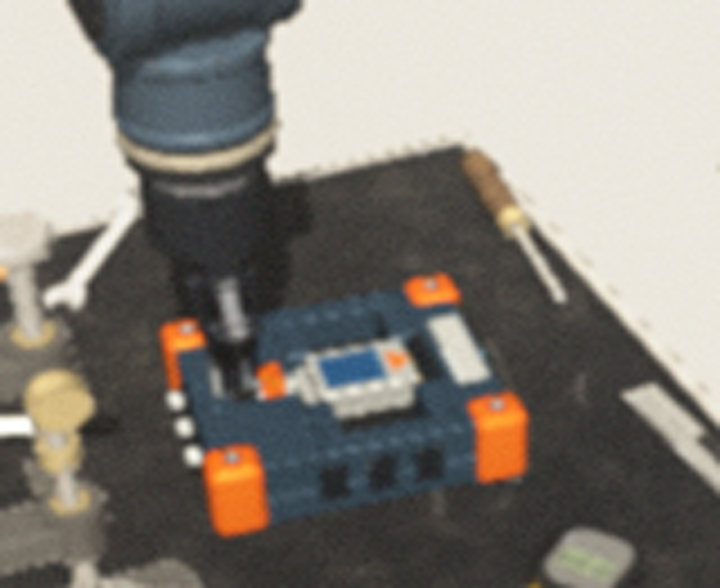

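Emit:
{"method": "play_rows", "body": {"commands": [[[0, 0, 0], [-4, 0.5, 0], 0], [[0, 0, 0], [-7, 0.8, 0], 0], [[0, 0, 0], [-10, 1.2, 0], 0], [[0, 0, 0], [-12, 1.4, 0], 0], [[0, 0, 0], [-14, 1.7, 0], 0], [[0, 0, 0], [-14, 1.7, 0], 0]]}}

```text
clock: 15.6
ee_pos: [0.6219, 0.0568, 0.0192]
orientation: [0.001, 0.059, 0.998, 0.001]
ft_force: [0.2, 0.1, 0.2]
opening: -0.0002
```

```bash
python3 -c "
from pk import *
c=snap('w16')"
```

```text
15.6 [0.6219 0.0568 0.0192] [0.23 0.08 0.22] -0.00023109831391106563 [1.840e-01 3.135e+00 2.000e-03]
```

View pics/w16.png

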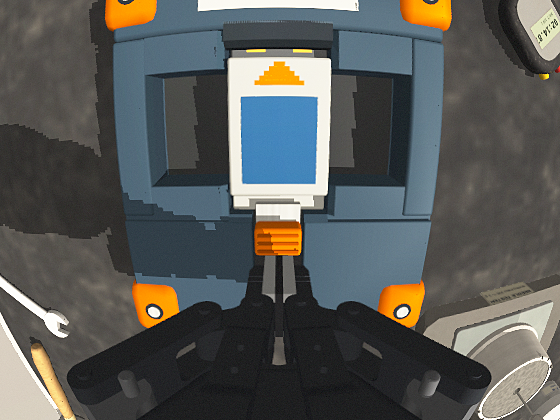

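Emit:
{"method": "play_rows", "body": {"commands": [[[0, 0, 0], [-1, 0.1, 0], 0], [[0, 0, 0], [-2, 0.2, 0], 0], [[0, 0, 0], [-2.5, 0.3, 0], 0], [[0, 0, 0], [-2.5, 0.3, 0], 0]]}}

```text
clock: 16.15
ee_pos: [0.6203, 0.0569, 0.0193]
orientation: [0.001, 0.059, 0.998, 0.0]
ft_force: [6.5, -1.2, -1.4]
opening: -0.0002
```

```bash
python3 -c "
from pk import *
c=snap('w17')"
```

```text
16.15 [0.6203 0.0569 0.0193] [ 6.48 -1.2  -1.41] -0.0001778390303391979 [1.840e-01 3.133e+00 2.000e-03]
```

View pics/w17.png

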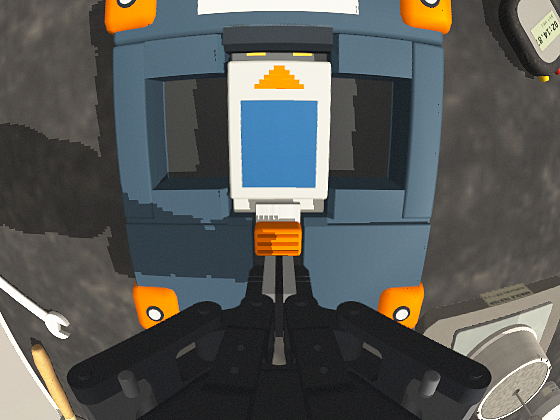

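Emit:
{"method": "play_rows", "body": {"commands": [[[0, 0, 0], [-1, 0.1, 0], 0], [[0, 0, 0], [-1.5, 0.2, 0], 0], [[0, 0, 0], [-1.5, 0.2, 0], 0], [[0, 0, 0], [-1.5, 0.2, 0], 0]]}}

```text
clock: 16.7
ee_pos: [0.6203, 0.0569, 0.0195]
orientation: [0.003, 0.059, 0.998, 0.0]
ft_force: [11.2, -0.7, -5.7]
opening: 0.0003
```

Emit:
{"method": "play_rows", "body": {"commands": [[[0, 0, 0], [3, -0.4, 0], 0], [[0, 0, 0], [8, -1, 0], 0], [[0, 0, 0], [8, -1, 20], 0], [[0, 0, 0], [0, 0, 70], 0], [[0, 0, 0], [-40, 5, 110], 0], [[0, 0, 0], [-40, 5, 110], 0], [[0, 0, 0], [-40, 5, 110], 0]]}}

```text
clock: 17.58
ee_pos: [0.5803, 0.0619, 0.1291]
orientation: [0.002, 0.059, 0.998, 0.0]
ft_force: [0.0, -0.3, -0.7]
opening: -0.0003
```

```bash
python3 -c "
from pk import *
c=snap('w18');top(c);P=wcloud(c)
B=Rn.from_euler('z',np.radians(-6.75)).as_matrix();Q=(P-np.array([.5519,.0648,.052]))@B*1000
hsv=cv2.cvtColor(c['color'],cv2.COLOR_BGR2HSV)
for n in ('w13','w18'):
  c=load(n+'.npz');a=ortho(c,.5519,.0648,np.radians(-6.75),.052,85,45,4);cv2.imwrite(f'pics/o_{n}.png',a[:600])
a=np.hstack([cv2.imread('pics/o_w13.png'),cv2.imread('pics/o_w18.png')]);cv2.imwrite('pics/cmp.png',a)
"
```

```text
17.575 [0.5803 0.0619 0.1291] [ 0.03 -0.35 -0.74] -0.00028561343687928854 [1.840e-01 3.131e+00 1.000e-03]
label 1918 rect [-14.07810646 -16.05468988] [24.66242449 17.08866715] slope deg [-0.72 -0.11] z0 2.1
-30 210 1.93; -28 181 2.04; -25 122 1.95; 20 38 1.4; 25 84 1.68; 28 192 1.65; lip -85 -50.78; lip -80 0.02; lip -75 1.65; lip -70 1.74; lip -65 1.82; lip -60 1.7; lip -55 256.77; lip -50 1.19; lip -45 1.24;
```

View pics/cmp.png

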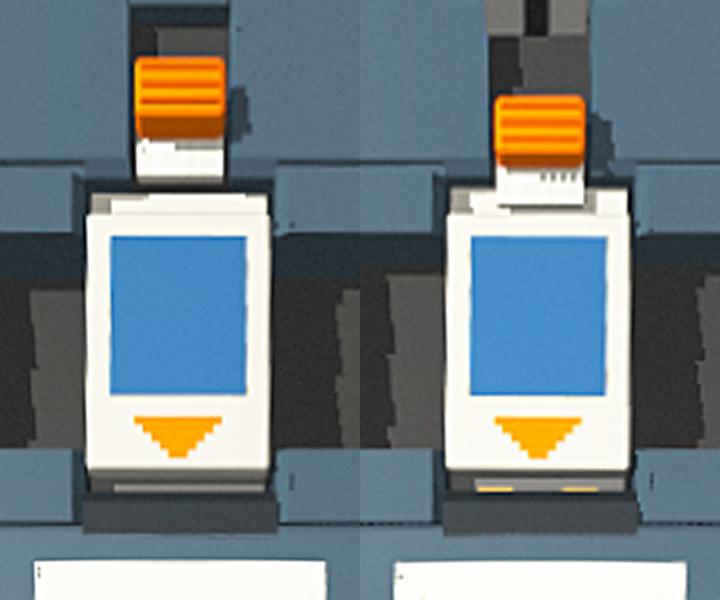

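```bash
python3 -c "
from pk import *
R=[]
for z in (.0629,.0500):
  for n in ('w1','w13','w14','w18'):
    c=load(n+'.npz');x0,y0=.5519+.05*np.cos(.1178),.0648-.05*np.sin(.1178)
    a=ortho(c,x0,y0,np.radians(-6.75),z,24,16,6);R.append(a)
a=np.vstack([np.hstack(R[:4]),np.hstack(R[4:])]);cv2.imwrite('pics/cmp2.png',a);print(a.shape)
"
```

```text
(576, 768, 3)
```

View pics/cmp2.png

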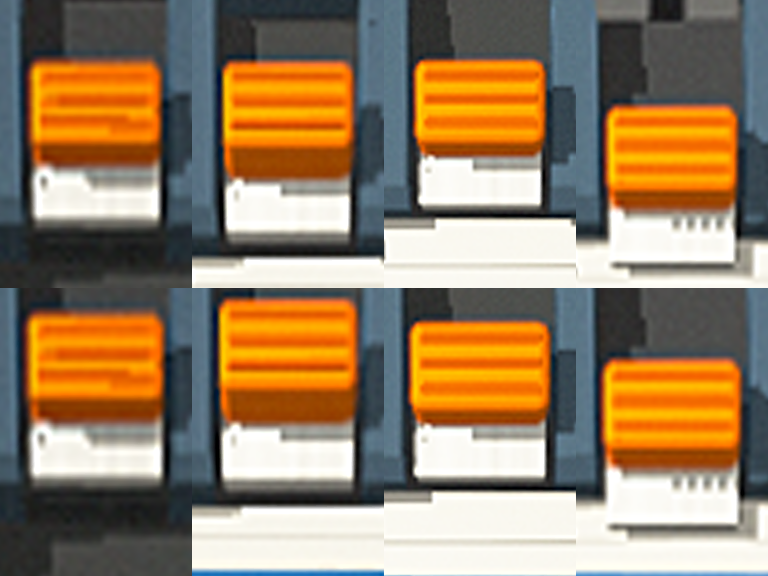

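Emit:
{"method": "play_rows", "body": {"commands": [[[0, 0, 0], [50, -6, -20], 0], [[0, 0, 0], [50, -6, -60], 0], [[0, 0, 0], [50, -6, -95], 0], [[0, 0, 0], [50, -6, -108], 0], [[0, 0, 0], [50, -6, -112], 0], [[0, 0, 0], [45, -5.4, -112], 0], [[0, 0, 0], [40, -4.8, -112], 0], [[0, 0, 0], [38, -4.6, -112], 0], [[0, 0, 0], [37, -4.5, -112], 0], [[0, 0, 0], [36, -4.4, -112], 0], [[0, 0, 0], [36, -4.4, -112], 0]]}}

```text
clock: 19.0
ee_pos: [0.6203, 0.0572, 0.0183]
orientation: [0.006, 0.059, 0.998, 0.0]
ft_force: [22.6, -2.6, -11.4]
opening: 0.0
```

Emit:
{"method": "play_rows", "body": {"commands": [[[0, 0, 0], [4, -0.5, 0], 0], [[0, 0, 0], [9, -1, 2], 0], [[0, 0, 0], [9, -1, 30], 0], [[0, 0, 0], [0, 0, 80], 20], [[0, 0, 0], [-40, 5, 90], 60], [[0, 0, 0], [-68, 8, 86], 60], [[0, 0, 0], [-68, 8, 86], 60], [[0, 0, 0], [-68, 8, 86], 60], [[0, 0, 0], [-68, 8, 86], 60]]}}

```text
clock: 20.12
ee_pos: [0.5529, 0.0652, 0.1042]
orientation: [0.006, 0.059, 0.998, 0.0]
ft_force: [-0.3, -0.0, 0.4]
opening: 0.0598
```

```bash
python3 -c "
from pk import *
c=snap('w19');top(c)
R=[]
for z in (.0629,.0500):
  for n in ('w13','w19'):
    c=load(n+'.npz');x0,y0=.5519+.02*np.cos(.1178),.0648-.02*np.sin(.1178)
    a=ortho(c,x0,y0,np.radians(-6.75),z,70,20,4);R.append(a)
a=np.hstack(R);cv2.imwrite('pics/cmp3.png',a);print(a.shape)
"
```

```text
20.125 [0.5529 0.0652 0.1042] [-0.31 -0.03  0.39] 0.0597898428937183 [1.850e-01 3.124e+00 1.000e-03]
label 2085 rect [-14.19745593 -15.95582802] [24.90800176 17.03402879] slope deg [-0.23 -0.14] z0 2.03
-30 224 1.83; -28 193 1.84; -25 167 1.93; 20 45 1.73; 25 83 1.73; 28 191 1.55; lip -85 -51.11; lip -80 231.29; lip -75 1.6; lip -70 1.85; lip -65 1.67; lip -60 1.89; lip -55 1.17; lip -50 1.09; lip -45 1.13; (560, 640, 3)
```

View pics/cmp3.png

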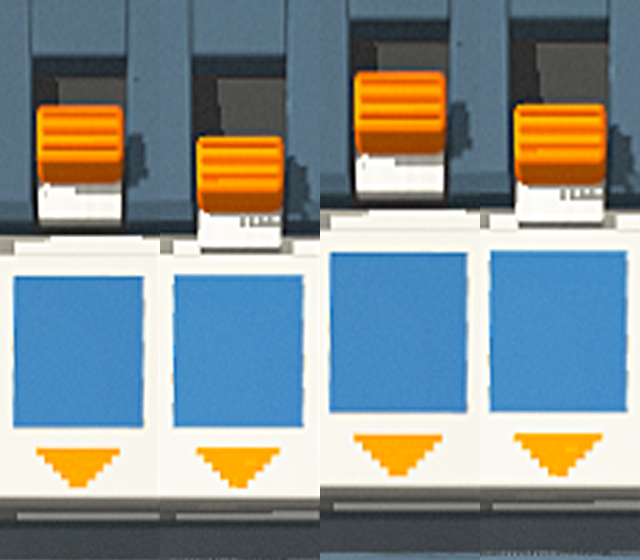

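View pics/w19.png

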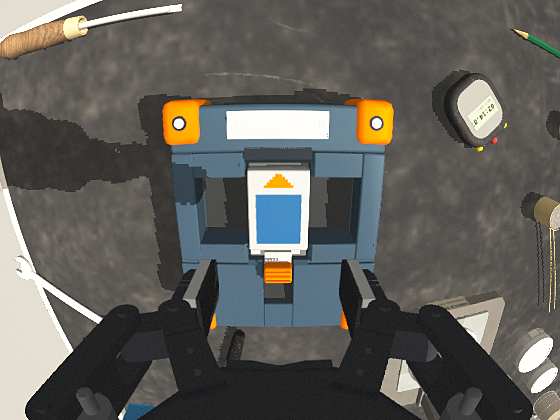

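```bash
python3 -c "
from pk import *
R=[]
for z in (.0629,.0500):
  for n in ('w15','w16','w17'):
    c=load(n+'.npz');x0,y0=.5519+.04*np.cos(.1178),.0648-.04*np.sin(.1178)
    a=ortho(c,x0,y0,np.radians(-6.75),z,30,18,7);R.append(a)
a=np.hstack(R[:3]);cv2.imwrite('pics/c4.png',a);print(a.shape)
a=np.hstack(R[3:]);cv2.imwrite('pics/c5.png',a)
"
```

```text
(420, 756, 3)
```

View pics/c4.png

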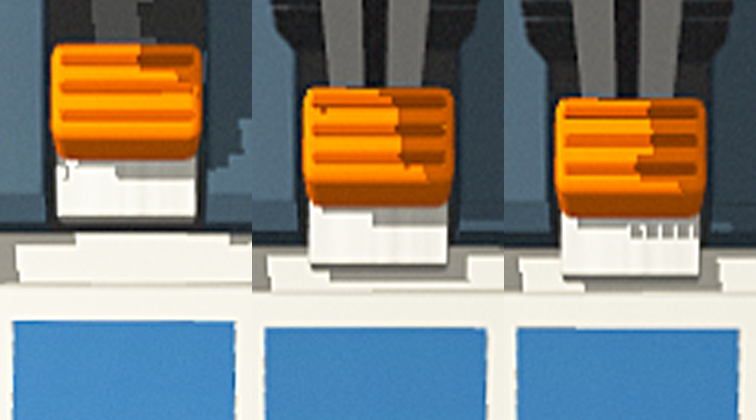

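View pics/c5.png

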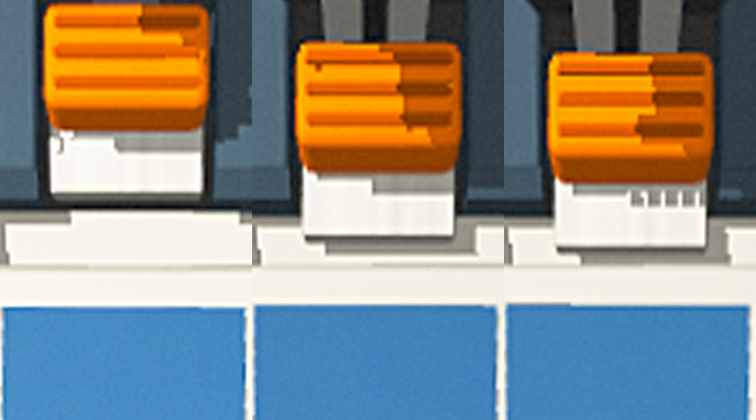

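```bash
python3 -c "
from cell import close_job
print(close_job())"
```

```text
the job is handed in; nothing more can be done
None
```

The battery pack is in the tester's bay and the lock catch is pushed to a hard stop. I handed the job in at about 20 s of the 45 s allowed. No verdict was reported, so what follows rests on my own last checks.

I gripped the pack across its width and tilted it 20°. I slid the tongue under the lip until about 3 N showed on the tool, which matches the spring contacts. Then I rocked the pack flat, released it, and pushed the catch with the shut fingers.

**Last checks:**
- **Pack:** its top reads within about 0.7 mm of the lip top and tilts about 0.3°. It sits about 0.5 mm towards the lip along x and is centred across the bay to within about 0.5 mm. At that position the contacts should be pressed back about 3 mm, but their travel could not be read directly.
- **Catch:** it did not move any further when the push rose from 6 N to 22 N. The bolt tip lies over the ledge with about 2.8 mm left to the pack's step, where a full lock would leave 3 mm.
- **Robot:** it was clear of everything with about zero force when I handed in.
- **Loose tools:** I moved nothing near the stopwatch or the other tools, and they look unmoved in the last picture. I did not measure their positions again.

**What disagreed:**
- **Fingertip position:** the cameras showed the real fingertips about 38 to 40 mm short of the reported TCP. I worked from the camera measurements instead.
- **Camera height:** heights read about 1.3 mm too high throughout, so I compared heights relative to each other.
- **Catch travel:** from pictures it came out at about 7.2 to 8 mm, not 9 mm. That is above the 7 mm required, and the hard stop and bolt tip position both point to a full lock. Either the catch did not start fully open or the pictures are off by about a millimetre.

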